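# Close a plaster cup mould in its clamp and lock the push rod with the cam lever

## Robot

A 7-joint arm with a two-finger parallel gripper is mounted at the origin on the work surface. World frame = base frame: x ahead of the robot, y to its left, z up, the work surface at z = 0. Lengths are in mm, angles in rad, forces in N, time in s.
With the tool pointing down it reaches from about 425 to 950 mm from the base axis. Payload 4.7 kg.
Tool frame: the origin (TCP) lies on the centre line of the jaws, within the pads' length; the fingertips stand 22 mm ahead of it and the grasp point (between the pads) lies 3 mm ahead of it; z points along the fingers, y is the line along which they close (so a half turn about z gives the same grasp; the last joint's range is limited). The gripper opens to 87 mm and grips with 3 to 60 N. Pads are 19 mm wide; open, the fingers measure 117 mm over their backs; the gripper's body (75 mm by 190 mm) begins 51 mm behind the grasp point.
Start: joints at [1.122, 0.469, -0.049, 1.532, 0.024, 1.141, -0.082], TCP at [275.161, -616.388, 244.573] pointing down, gripper open.
Joint ranges: [-2.59, 2.59], [-0.33, 1.99], [-1.39, 1.29], [0.1, 2.45], [-1.04, 4.18], [0.21, 1.99], [-2.66, 2.66]. Speed limits (rad/s): [2.57, 2.57, 3.14, 3.14, 3.14, 3.14, 3.14].

## Interface

Orientations are given as a unit quaternion [w, x, y, z].
In Python, from workcell import manip gives the robot as it stands. The module is installed in compiled form; this text tells all that it offers.
- The arm moves only by the tool step_arm, never from a script. Its argument "motion" is a list that holds one entry, the list of rows, each a list of 7 numbers: the shift along the tool's x, y, z in m, then the turn, a rotation vector about the tool's x, y, z in rad, then the opening, from 0 (shut) to 1 (fully open). A call has 1 to 5 rows; each row shifts and turns the commanded pose from where the row before left it, along the tool's axes as they then stand; what a row does not reach is not made up. A row lasts 1/10 s, in which the tool goes at most 50 mm and 8.59 degrees, less where a joint would pass 70% of its speed; a pose out of reach is approached as far as the arm can. A call is refused whole if a number of a shift passes 0.05 or a number of a turn 0.15, either way. A call with a gripper value outside its range is refused whole. The fingers move at their own pace and stop on an object; the grip force is fixed at half the most. Time passes only in rows, so rows that do not move let the fingers close. It gives the time, the measured TCP pose, the force, the opening and the grip force at its end, in the units of the state.
- manip.observe(): the state, without advancing time (a new reading comes with each control period).
- manip.camera(name): name is "scene" or "side" or "wrist"; returns a dict with "color" (480x640x3 uint8, blue, green, red), "fov_y" (degrees; the focal length in pixels is half the picture's height over the tangent of half this angle, whatever the lens; pixels are square), "cx", "cy" (the principal point, pixels), "view" (4x4, takes a point from world to camera coordinates). Camera axes: x right, y up, looking along -z (the intrinsics and any distortion apply to the point x, -y, -z); pixel columns grow to the right and rows downward; lengths in mm; the calibration is good to about 2 mm. A picture is of the moment at which its call begins. There is no depth.
- manip.hand_in(): hands the job in; it is judged then, once.
The state is a dict: "time_s": time; "qpos": joint angles; "joint_vel": joint speeds; "joint_torque": joint torques, N m; "position": TCP position; "ee_rot": TCP orientation; "contact_force": force on the tool from outside, world axes, zero at the start; "torque": the same for the moment, N m; "width": opening from 0.0 (shut) to 1.0 (fully open); "grip_force": force on a finger pad.
Only numpy, scipy, OpenCV 4.12 (cv2) and the standard library are available. Lean on these libraries where they do the work, as an engineer would, in place of code of your own. Each camera call takes 0.05 s, during which the arm holds its last target. There are 200 camera calls.

## Task

Get the two-part plaster cup mould ready for pouring: push the clamp's rod in by its yellow knob until the loose front half has slid up to the other one, the faces are fully closed and squarely against the backstop, and the rubber foot stays pressed snugly on the plaster, gently enough that the plaster is not crushed. Then flip the upright red cam lever over centre, right down onto its stop, so that the rod is locked in that position. Let go of everything and leave the pots and tools round about where they are.

Things in the scene. Friction and masses are not known exactly. Their poses are not given: they have to be found in the camera images.
- cradle: Mould clamp screwed to the bench: aluminium bed 18 mm thick, 140 mm wide, x -105 to +195 mm, with low rails and a grey split guide block (x -95 to -55 mm, 52 mm wide, top 85 mm above the bench). Origin on the bench under the rod's axis. x: direction in which the rod is pushed to close the mould; z up. The rod lies along x at y = 0, 50 mm above the bench; below its knob is bare bench.
- rod (a joint): How far the 16 mm steel rod is pushed in, m, along the cradle's x: 0 fully out, at most 0.085. It drags in its guide with about 8 N and stays where left; a sliding mould half adds 2 to 4 N. Force on the foot = force on the knob less the drag; after letting go the drag keeps at most 8 N on the foot. With the cam lever closed the rod is locked.
- knob_back (a point): Centre of the back face (the face to push on) of the round yellow palm knob at the rod's outer end: 45 mm diameter, 25 mm thick, axis along the rod, 50 mm above the bench. This face is slightly rounded with a flat middle of 32 mm diameter. It looks against the cradle's x.
- foot: Round rubber-faced foot, 44 mm diameter, on the rod's inner end, pressing on the back of the front mould half; its front face lies 35 mm behind (-x of) this origin, as does foot_face. The rubber is stiff: it gives 1 mm for each 22 N. Snug is 5 to 8 N once let go; the plaster must never be pressed with more than 20 N.
- foot_face (a point): Centre of the foot's front face.
- stop_face (a point): Centre of the front face of the grey backstop bolted to the bed; its place along the bed differs from day to day. Same axes as the cradle.
- mould_a: Rear half of the white plaster mould, 55 mm (x) x 110 mm (y) x 85 mm high, 0.4 kg, loose on the bed, its back at the backstop. Origin: centre of its underside, 18 mm above the bench. x as the cradle's.
- mould_b: Front half of the mould, the same size, loose on the bed between rear half and foot, some cm short of the rear half. Origin: centre of its underside. The rails guide it. x as the cradle's.
- mould_a_face (a point): Centre line of the rear half's parting face (it looks towards the foot), 50 mm above the bench; 55 mm from the backstop's face.
- mould_b_face (a point): Centre line of the front half's parting face (it looks towards the rear half), 50 mm above the bench. The mould's back, where the foot presses, is 55 mm behind it.
- cam_lever (a joint): Red cam lever's angle, rad: 0 open (handle up, leaning 10 degrees to the cradle's +y side); 1.65 closed on its stop (handle 5 degrees above level, pointing to the cradle's -y). Turns about a pin along x. Free to about 0.5, then stiff (0.5 to 0.9 N m near 1.0) until dead centre at 1.5, beyond which it snaps onto the stop by itself and stays. 6 to 11 N at the handle's end takes it over.
- lever_pivot (a point): The lever's pin, on top of the guide block 75 mm behind the cradle's origin, 98 mm above the bench, axis along the cradle's x. It does not move.
- lever_tip (a point): Point in the middle of the red handle, 85 mm from the pin; turns with the lever (at 0 rad its axes are the cradle's). The handle is a straight bar, 16 mm wide and 9 mm thick, from 9 to 97 mm from the pin, with a 20 mm wide rounded end.
- cup_pink: Pink cup standing beside the clamp, 68 mm across, 62 mm high. Origin under its centre. Leave alone.
- cup_blue: Blue cup standing beside the clamp, 72 mm across, 70 mm high. Leave alone.
- vase: Slim pink vase, 58 mm across, 140 mm high. Leave alone.
- bowl: Low cream bowl, 90 mm across, 40 mm high. Leave alone.
- brush: Glaze brush lying on the bench, 160 mm long. Leave alone.
- rib: Flat wooden rib, 85 x 45 x 8 mm, lying on the bench. Leave alone.
Not all that is in view belongs to the job. What is shaped like the mould_b but purple or turquoise is not meant.

How it is judged (in metres and radians):
On the way, in this order (a step that is already met when the one before it is completed fails the run):
1. the mould is closed against the backstop with the foot pressing on it, while the cam lever is still open (value of joint cam_lever below 0.9 rad and x of mould_b_face in the frame of mould_a_face above -0.0025 m and x of mould_a_face in the frame of stop_face above -0.0575 m and contact force between foot and mould_b above 3 N), for 0.2 s.
2. the cam lever is over centre and down (value of joint cam_lever above 1.58 rad), for 0.2 s.
At the end, for the whole second after the job is handed in: Lever down past dead centre (above 1.58 rad); mould faces closed to 2.5 mm, square to 0.04 rad, in line to 6 mm; rear half within 2.5 mm of the backstop; both halves upright (0.05 rad); foot pressing on the front half with at least 3 N; all at rest (value of joint cam_lever above 1.58 rad and x of mould_b_face in the frame of mould_a_face above -0.0025 m and distance between mould_b_face and mould_a_face below 0.006 m and angle between the x axis of mould_b and the x axis of mould_a, either way round below 0.04 rad and x of mould_a_face in the frame of stop_face above -0.0575 m and angle between each of mould_b, mould_a's own z axis and vertical below 0.05 rad and contact force between foot and mould_b above 3 N and linear speed of mould_b below 0.01 m/s and velocity of joint rod between -0.005 and 0.005 m/s); the robot touches nothing.
It fails at once if the foot presses on the plaster with more than 20 N (contact force between foot and mould_b above 20 N).
It fails at once if a pot or tool beside the clamp is moved by more than 20 mm (distance of any of cup_pink, cup_blue, vase, bowl, brush, rib from where it was at the start of the episode above 0.02 m).
It also fails if it takes over 61 s, if anything falls off the work surface, if the arm or the gripper's body presses on something with over 40 N, if the wrist force passes 120 N, or if a joint passes its speed limit or range.

## Working session

There is one attempt and no reset: what is moved stays moved. The work goes in short steps, Python scripts to look and compute and a tool call to move; the robot and the scene stay as the last step left them, time stands still between calls to the robot, and variables do not carry over. Pictures are saved under pics/ and viewed, at most 11 in all, crops included, and the job is handed in when it is done.

Besides the shell and the picture viewer there is one more tool, called by a JSON object that holds its "method" and its "body", one argument or row to a line. step_arm: Moves the arm, as the interface text tells. Its arguments: {"type":"object","properties":{"motion":{"type":"array","items":{"type":"array","items":{"type":"array","items":{"type":"number"}}}}},"required":["motion"]}

```bash
mkdir -p pics; cat > h.py <<'E'
import numpy as np, cv2
from workcell import manip
def cam(n,f=None):
    c=manip.camera(n)
    if f: cv2.imwrite('pics/'+f,c['color'])
    return c
def ray(c,u,v):
    f=240/np.tan(np.radians(c['fov_y'])/2); V=np.array(c['view']); R=V[:3,:3]
    d=R.T@np.array([(u-c['cx'])/f,-(v-c['cy'])/f,-1]); return -R.T@V[:3,3], d/np.linalg.norm(d)
def plane(c,u,v,z):
    o,d=ray(c,u,v); return o+d*(z-o[2])/d[2]
def proj(c,p):
    f=240/np.tan(np.radians(c['fov_y'])/2); V=np.array(c['view']); q=V[:3,:3]@np.array(p)+V[:3,3]
    return np.array([c['cx']+f*q[0]/-q[2], c['cy']-f*q[1]/-q[2]])
def two(c1,p1,c2,p2):
    (a,d),(b,e)=ray(c1,*p1),ray(c2,*p2)
    t=np.linalg.lstsq(np.stack([d,-e],1),b-a,rcond=None)[0]
    return (a+d*t[0]+b+e*t[1])/2, np.linalg.norm(a+d*t[0]-b-e*t[1])
E
python3 - <<'E'
from h import *
np.set_printoptions(precision=3,suppress=True)
s=manip.observe(); print(s)
for n in ['scene','side']:
    c=cam(n,n+'0.png'); print(n,{k:c[k] for k in c if k!='color'})
E
```

```text
{'time_s': 0.0, 'qpos': array([ 1.122,  0.469, -0.049,  1.534,  0.024,  1.141, -0.082]), 'joint_vel': array([-0.001, -0.001, -0.001, -0.   ,  0.001,  0.   ,  0.001]), 'joint_torque': array([  0.   , -50.798,  -0.081, -23.616,  -0.061,   0.038,   0.   ]), 'position': array([ 274.882, -615.885,  243.478]), 'ee_rot': array([-0.001,  0.978,  0.208, -0.   ]), 'contact_force': array([-0.401,  0.944, -0.302]), 'torque': array([-0.022, -0.026, -0.021]), 'grip_force': 0.0, 'width': 0.998932166502031}
scene {'fov_y': 43.68172791485852, 'cx': 323.9364314805185, 'cy': 249.49566495558884, 'view': array([[    0.654,     0.757,    -0.002,  -471.804],
       [   -0.493,     0.428,     0.758,   156.334],
       [    0.574,    -0.495,     0.652, -1267.248],
       [    0.   ,     0.   ,     0.   ,     1.   ]])}
side {'fov_y': 53.54052944977692, 'cx': 320.3197936781072, 'cy': 233.7320433214574, 'view': array([[   0.948,   -0.317,   -0.024, -518.266],
       [   0.223,    0.61 ,    0.76 , -287.23 ],
       [  -0.227,   -0.726,    0.649, -779.834],
       [   0.   ,    0.   ,    0.   ,    1.   ]])}
```

View pics/scene0.png

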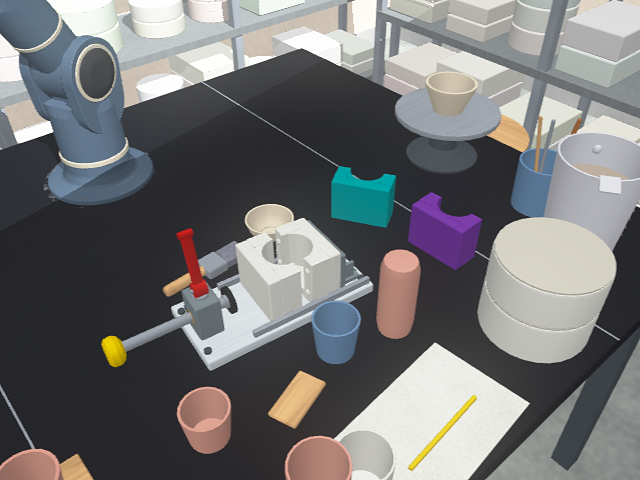

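View pics/side0.png

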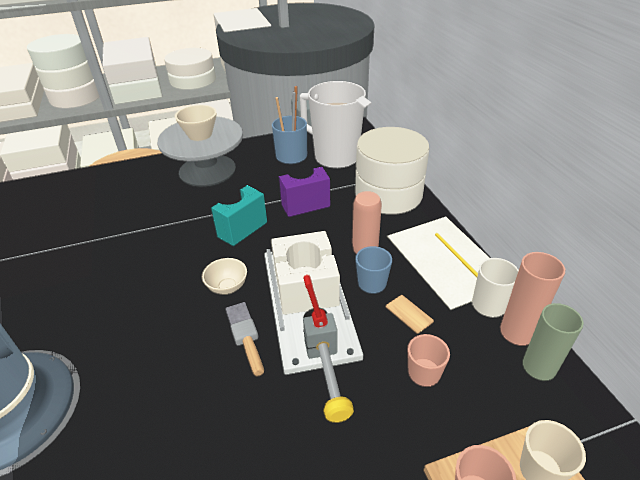

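The scene shows the clamp with the knob at about (114,350) and the red lever at (190,260). The mould halves are white at (290,260). In the side view the knob is at (338,410), the lever at (315,300) and the white mould at (305,270). Three things have the mould_b shape: turquoise (363,197), purple (445,230) and the white front half on the bed at (270,275). The white one fits, because it sits on the bed between the foot and the rear half. I'll confirm that in one crop.

```bash
python3 - <<'E'
from h import *
np.set_printoptions(precision=1,suppress=True)
a=cv2.imread('pics/scene0.png');b=cv2.imread('pics/side0.png')
A=cv2.resize(a[220:370,100:380],None,fx=2.85,fy=2.0*1.425,interpolation=cv2.INTER_CUBIC)[:, :798]
A=cv2.resize(a[215:375,95:385],(435,240),interpolation=cv2.INTER_CUBIC)
B=cv2.resize(b[225:425,255:375],(360,600),interpolation=cv2.INTER_CUBIC)
o=np.zeros((600,800,3),np.uint8);o[:240,:435]=A;o[:,440:]=B
C=cv2.resize(a[205:325,220:385],(435,316),interpolation=cv2.INTER_CUBIC);o[250:566,:435]=C
cv2.imwrite('pics/crop1.png',o)
cs=[cam('scene'),cam('side')]
for c in cs:
    h=cv2.cvtColor(c['color'],cv2.COLOR_BGR2HSV)
    for nm,lo,hi in [('yel',(22,150,120),(32,255,255)),('red',(0,200,90),(5,255,255))]:
        m=cv2.inRange(h,lo,hi);k,l,st,ce=cv2.connectedComponentsWithStats(m)
        for i in range(1,k):
            if st[i,4]>60: print(nm,st[i],ce[i])
E
```

```text
yel [101 336  25  31 554] [113.6 350.5]
yel [409 395  67  76 492] [441.6 433. ]
red [177 228  30  70 609] [190.3 257.4]
yel [435 234  43  43 156] [457.1 255.5]
yel [324 397  30  26 598] [338.1 409.2]
red [304 276  23  51 343] [314.8 304.5]
```

View pics/crop1.png

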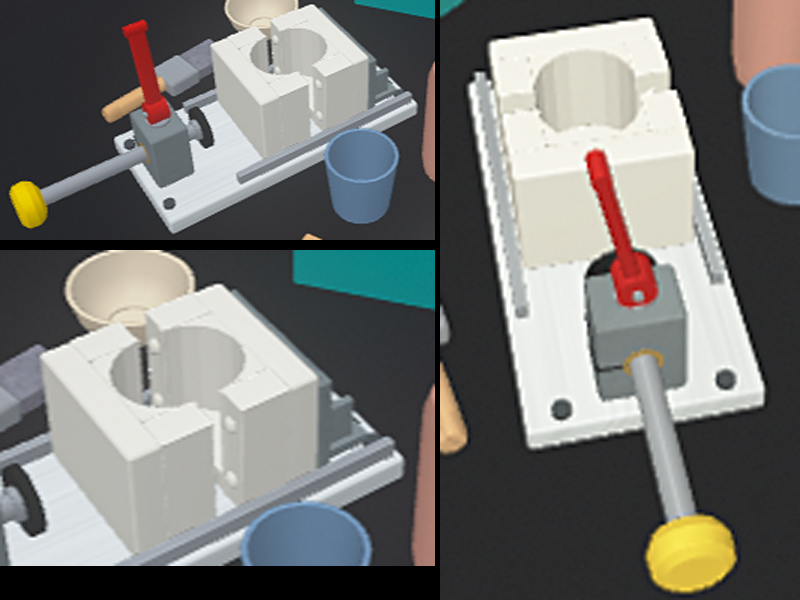

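The crop confirms it: the white front half is on the bed between the black foot (side crop, about (605,262)) and the rear half, with a gap of a few cm. Next I'll triangulate the cradle's axis.

```bash
python3 - <<'E'
from h import *
np.set_printoptions(precision=1,suppress=True)
c1,c2=cam('scene'),cam('side')
S=lambda x,y:(255+(x-440)/3,225+y/3)
A=lambda x,y:(95+x/1.5,215+y/1.5)
C=lambda x,y:(220+x/2.636,205+(y-250)/2.636)
for n,p,q in [('knob',(113.6,350.5),(338.1,409.2)),('levertop',A(135,27),S(597,155)),
 ('bedL',A(114,138),S(529,433)),('bedR',A(174,222),S(763,388)),('b back+y top',C(42,350),S(506,122)),('b back-y top',C(132,452),S(692,155)),
 ('b back -y bot',C(132,552),S(694,240)),('b back+y bot',(0,0),S(522,265)),('b front -y top',C(213,410),S(676,92)),('a face -y',C(243,430),(0,0)),('a back -y top',C(320,376),S(655,20)),('a back +y top',C(218,287),S(490,42))]:
    z=dict(bedL=18,bedR=18).get(n,18 if 'bot' in n else 103)
    if q[0] and p[0]: print(n,*two(c1,p,c2,q))
    if p[0] : print('   scene z',z,plane(c1,*p,z)[:2])
    if q[0] : print('   side z',z,plane(c2,*q,z)[:2])
E
```

```text
knob [ 506.4 -205.8   50.3] 2.4990124568760703
   scene z 103 [ 554.3 -215.2]
   side z 103 [ 496.5 -234.9]
levertop [509.5 -65.6 193.5] 3.142272630141976
   scene z 103 [405.  -19.9]
   side z 103 [532.2  22.2]
bedL [452.6 -89.9  16.4] 2.6827544420686444
   scene z 18 [453.1 -89.1]
   side z 18 [452.6 -92.5]
bedR [ 588.8 -103.5   14.8] 4.980591701520869
   scene z 18 [ 589.7 -102.1]
   side z 18 [ 588.1 -108.4]
b back+y top [486.3  30.7 121.8] 26.02813633407835
   scene z 103 [478.9  27.6]
   side z 103 [488.1  68. ]
b back-y top [586.   11.1 101.1] 9.533793020850096
   scene z 103 [584.1  15.3]
   side z 103 [585.3   3.1]
b back -y bot [586.5   6.1  26.8] 5.594080264662765
   scene z 18 [577.8  13.6]
   side z 18 [589.3   9.8]
   side z 18 [480.5  26.8]
b front -y top [593.9  62.2 106.3] 11.172605200292661
   scene z 103 [586.7  70.9]
   side z 103 [594.8  57.7]
   scene z 103 [610.6  73.1]
a back -y top [605.9 134.  101.6] 6.172218710444074
   scene z 103 [604.7 136.7]
   side z 103 [605.2 127.8]
a back +y top [497.5 147.4 100.1] 0.374361306777401
   scene z 103 [500.3 145.3]
   side z 103 [497.  143.8]
```

{"method": "step_arm", "body": {
  "motion": [
    [[0, 0, 0.01, 0, 0, -0.147, 0], [0, 0, 0.01, 0, 0, -0.147, 0], [0, 0, 0.01, 0, 0, -0.147, 0], [0, 0, 0.01, 0, 0, -0.147, 0], [0, 0, 0.01, 0, 0, -0.147, 0]]
  ]
}}

```text
time_s: 0.8
position: [275.1, -616.3, 194.1]
ee_rot: [0.0, 0.836, 0.548, 0.0]
contact_force: [0.3, 0.5, -0.3]
width: 0.629
grip_force: 0.0
```

{"method": "step_arm", "body": {
  "motion": [
    [[0, 0, 0, 0, 0, -0.147, 0], [0, 0, 0, 0, 0, -0.147, 0], [0, 0, 0, 0, 0, 0, 0]]
  ]
}}

```text
time_s: 1.1
position: [275.0, -616.4, 194.3]
ee_rot: [-0.0, 0.749, 0.662, 0.0]
contact_force: [0.2, -0.7, -0.4]
width: 0.358
grip_force: 0.0
```

```bash
cat >> h.py <<'E'
from scipy.spatial.transform import Rotation as Ro
U=np.array([np.cos(np.radians(83)),np.sin(np.radians(83)),0])
def rem(target,yaw=83):
    s=manip.observe();q=s['ee_rot'];R=Ro.from_quat([q[1],q[2],q[3],q[0]]);T=Ro.from_euler('z',yaw,degrees=True)*Ro.from_euler('x',180,degrees=True)
    print('t',round(s['time_s'],2),'pos',s['position'].round(1),'shift tool mm',(R.inv().apply(np.array(target)-s['position'])).round(1),'turn',(R.inv()*T).as_rotvec().round(3),'F',s['contact_force'].round(1),'F along U',round(s['contact_force']@U,1))
E
python3 -c "
from h import *
rem([500,-252,150])
c=cam('scene');print([plane(cam(n),*p,0)[:2].round() for n,p in [('side',(428,380)),('side',(373,285)),('side',(367,250))]])"
```

```text
t 1.1 pos [ 275.  -616.4  194.3] shift tool mm [389.2 178.8  44.6] turn [ 0.    -0.001 -0.   ] F [ 0.2 -0.7 -0.4] F along U -0.7
[array([ 678., -181.]), array([677.,  52.]), array([707., 153.])]
```

{"method": "step_arm", "body": {
  "motion": [
    [[0.043, 0.02, 0.005, 0, 0, 0, 0], [0.043, 0.02, 0.005, 0, 0, 0, 0], [0.043, 0.02, 0.005, 0, 0, 0, 0], [0.043, 0.02, 0.005, 0, 0, 0, 0], [0.043, 0.02, 0.005, 0, 0, 0, 0]]
  ]
}}

```text
time_s: 1.8
position: [401.5, -413.5, 169.8]
ee_rot: [0.0, 0.749, 0.662, -0.0]
contact_force: [0.8, -0.1, 0.1]
width: 0.0
grip_force: 0.0
```

{"method": "step_arm", "body": {
  "motion": [
    [[0.043, 0.02, 0.005, 0, 0, 0, 0], [0.043, 0.02, 0.005, 0, 0, 0, 0], [0.043, 0.02, 0.005, 0, 0, 0, 0], [0.043, 0.02, 0.005, 0, 0, 0, 0], [0, 0, 0, 0, 0, 0, 0]]
  ]
}}

```text
time_s: 2.3
position: [505.0, -245.8, 149.8]
ee_rot: [-0.001, 0.745, 0.667, 0.002]
contact_force: [-0.7, -0.8, 1.0]
width: 0.006
grip_force: 0.0
```

```bash
python3 -c "
from h import *
rem([500,-252,50])
cam('wrist','wrist1.png')
a,b=cam('scene')['color'],cam('side')['color']
cv2.imwrite('pics/m2.png',np.hstack([cv2.resize(a[200:420,20:286],(400,330)),cv2.resize(b[240:460,230:496],(400,330))]))"
```

```text
t 2.3 pos [ 505.  -245.8  149.8] shift tool mm [-7.1 -4.5 99.7] turn [ 0.002 -0.004  0.011] F [-0.7 -0.8  1. ] F along U -0.9
```

View pics/m2.png

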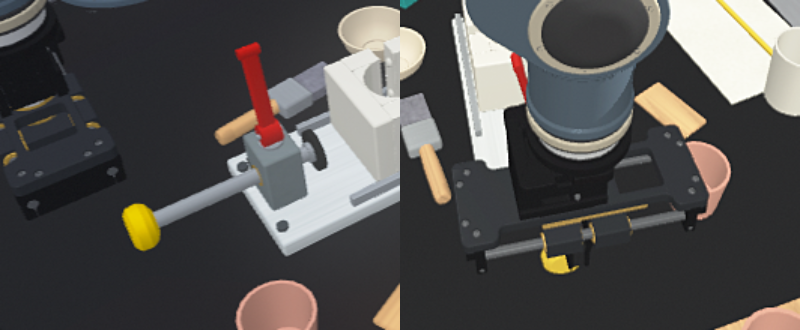

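View pics/wrist1.png

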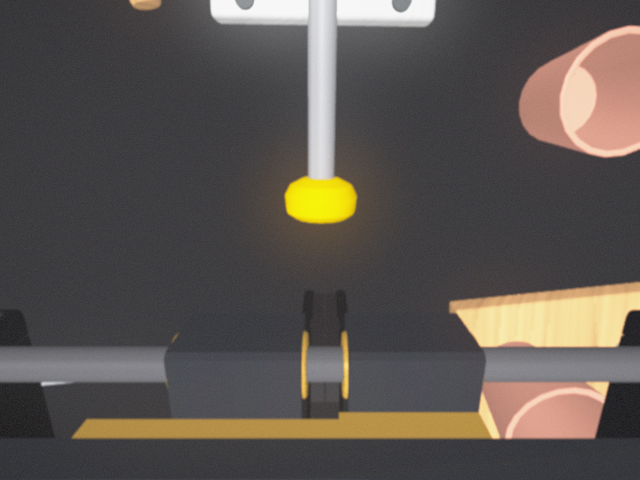

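The wrist view shows the rod straight up the image, with the knob at (321,200), its back edge at row 221, and the fingers at (324,300). The alignment is good.

```bash
python3 -c "
from h import *
np.set_printoptions(precision=1,suppress=True)
c=cam('wrist')
k=plane(c,321,221,52);k2=plane(c,322,40,50);b1=plane(c,213,22,18);b2=plane(c,433,25,18)
print(k,k2,np.degrees(np.arctan2(*(k2-k)[1::-1])),b1,b2,np.degrees(np.arctan2(*(b2-b1)[1::-1]))+90)
t=k-U*35;t[2]=50;rem(t);rem(k-U*9.5)"
```

```text
[ 501.6 -230.1   52. ] [ 515.  -128.1   50. ] 82.51760533788469 [ 449.5 -103.7   18. ] [ 585.5 -122.1   18. ] 82.29096513325432
t 2.5 pos [ 500.3 -255.5  149.6] shift tool mm [-9.5 -1.8 99.7] turn [-0.  0. -0.] F [-0.7  0.5 -1.2] F along U 0.4
t 2.5 pos [ 500.3 -255.5  149.6] shift tool mm [16.  -1.8 97.6] turn [-0.  0. -0.] F [-0.7  0.5 -1.2] F along U 0.4
```

{"method": "step_arm", "body": {
  "motion": [
    [[0, 0.002, 0.03, 0, 0, 0, 0], [0, 0, 0.03, 0, 0, 0, 0], [0, 0, 0.025, 0, 0, 0, 0], [0, 0, 0.012, 0, 0, 0, 0], [0, 0, 0, 0, 0, 0, 0]]
  ]
}}

```text
time_s: 3.0
position: [501.3, -255.5, 51.2]
ee_rot: [-0.001, 0.75, 0.662, -0.001]
contact_force: [-0.7, -0.3, 0.3]
width: 0.001
grip_force: 0.0
```

```bash
python3 -c "
from h import *
c=cam('wrist','w2.png')
h=cv2.cvtColor(c['color'],cv2.COLOR_BGR2HSV);m=cv2.inRange(h,(22,150,120),(32,255,255));k,l,st,ce=cv2.connectedComponentsWithStats(m)
i=1+st[1:,4].argmax();x,y,w,hh=st[i,:4];print(st[i]);p=plane(c,x+w/2,y+hh,60);print(p);p[2]=50;rem(p-U*9.5)"
```

```text
[ 263  180  122   83 8127]
[ 505.32373135 -221.25733067   60.        ]
t 3.05 pos [ 502.4 -255.5   52.5] shift tool mm [24.8 -1.3  2.5] turn [-0.001  0.    -0.002] F [ 0.7 -0.8 -0.8] F along U -0.7
```

Now about 25 mm to contact. I'll approach, then push and watch the force.

{"method": "step_arm", "body": {
  "motion": [
    [[0.007, 0, 0.001, 0, 0, 0, 0], [0.007, 0, 0.001, 0, 0, 0, 0], [0.006, 0, 0, 0, 0, 0, 0], [0.004, 0, 0, 0, 0, 0, 0], [0.003, 0, 0, 0, 0, 0, 0]]
  ]
}}

```text
time_s: 3.55
position: [506.4, -229.2, 51.2]
ee_rot: [0.001, 0.749, 0.663, -0.001]
contact_force: [-0.3, -8.4, 1.3]
width: 0.005
grip_force: 4.1
```

{"method": "step_arm", "body": {
  "motion": [
    [[0.002, 0, 0, 0, 0, 0, 0], [0.002, 0, 0, 0, 0, 0, 0], [0.002, 0, 0, 0, 0, 0, 0], [0.002, 0, 0, 0, 0, 0, 0]]
  ]
}}

```text
time_s: 3.95
position: [507.1, -223.8, 51.3]
ee_rot: [0.002, 0.75, 0.662, -0.001]
contact_force: [-0.7, -8.7, 0.8]
width: 0.008
grip_force: 4.2
```

{"method": "step_arm", "body": {
  "motion": [
    [[0.004, 0, 0, 0, 0, 0, 0], [0.004, 0, 0, 0, 0, 0, 0], [0.004, 0, 0, 0, 0, 0, 0], [0.004, 0, 0, 0, 0, 0, 0], [0.004, 0, 0, 0, 0, 0, 0]]
  ]
}}

```text
time_s: 4.45
position: [509.5, -204.0, 51.3]
ee_rot: [0.002, 0.75, 0.662, -0.001]
contact_force: [-0.4, -9.4, 1.2]
width: 0.007
grip_force: 4.3
```

```bash
python3 -c "
from h import *
s=manip.observe();print(s['position'].round(1),s['contact_force'].round(1))
a,b=cam('scene')['color'],cam('side')['color']
cv2.imwrite('pics/m3.png',np.hstack([cv2.resize(a[200:370,180:380],(470,400),interpolation=2),cv2.resize(b[215:375,255:375],(300,400),interpolation=2)]))"
```

```text
[ 509.5 -204.    51.3] [-0.4 -9.4  1.2]
```

View pics/m3.png

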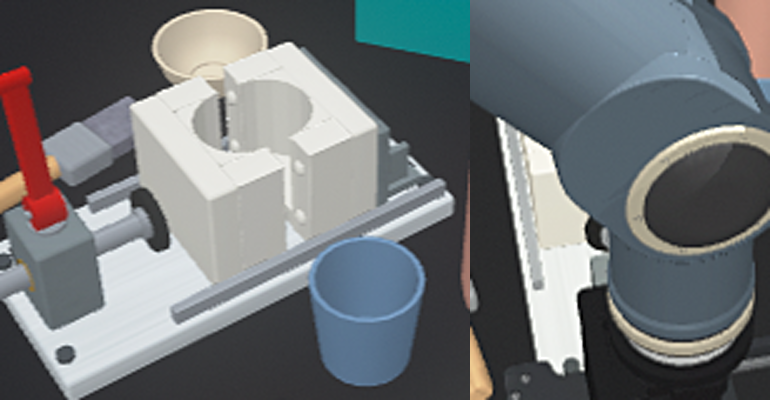

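The foot is closing on the front half at crop (160,215), and the parting gap is at (290,190). I'll continue slowly.

{"method": "step_arm", "body": {
  "motion": [
    [[0.003, 0, 0, 0, 0, 0, 0], [0.003, 0, 0, 0, 0, 0, 0], [0.002, 0, 0, 0, 0, 0, 0], [0.002, 0, 0, 0, 0, 0, 0], [0.002, 0, 0, 0, 0, 0, 0]]
  ]
}}

```text
time_s: 5.05
position: [511.0, -192.0, 51.2]
ee_rot: [0.002, 0.75, 0.662, -0.001]
contact_force: [-1.6, -8.8, 1.2]
width: 0.001
grip_force: 4.2
```

{"method": "step_arm", "body": {
  "motion": [
    [[0.0015, 0, 0, 0, 0, 0, 0], [0.0015, 0, 0, 0, 0, 0, 0], [0.0015, 0, 0, 0, 0, 0, 0], [0.0015, 0, 0, 0, 0, 0, 0]]
  ]
}}

```text
time_s: 5.45
position: [511.5, -187.3, 51.2]
ee_rot: [0.003, 0.75, 0.661, -0.002]
contact_force: [-1.1, -10.6, 2.0]
width: 0.007
grip_force: 5.5
```

{"method": "step_arm", "body": {
  "motion": [
    [[0.0015, 0, 0, 0, 0, 0, 0], [0.0015, 0, 0, 0, 0, 0, 0], [0.0015, 0, 0, 0, 0, 0, 0], [0.0015, 0, 0, 0, 0, 0, 0]]
  ]
}}

```text
time_s: 5.85
position: [512.2, -181.4, 51.2]
ee_rot: [0.003, 0.75, 0.661, -0.002]
contact_force: [-1.5, -10.8, 1.7]
width: 0.006
grip_force: 5.5
```

{"method": "step_arm", "body": {
  "motion": [
    [[0.0015, 0, 0, 0, 0, 0, 0], [0.0015, 0, 0, 0, 0, 0, 0], [0.0015, 0, 0, 0, 0, 0, 0]]
  ]
}}

```text
time_s: 6.15
position: [512.8, -177.0, 51.2]
ee_rot: [0.003, 0.75, 0.661, -0.002]
contact_force: [-1.4, -10.8, 2.4]
width: 0.005
grip_force: 5.5
```

{"method": "step_arm", "body": {
  "motion": [
    [[0.0015, 0, 0, 0, 0, 0, 0], [0.0015, 0, 0, 0, 0, 0, 0], [0, 0, 0, 0, 0, 0, 0]]
  ]
}}

```text
time_s: 6.45
position: [513.2, -173.6, 51.2]
ee_rot: [0.002, 0.75, 0.661, -0.002]
contact_force: [-1.8, -9.9, 1.6]
width: 0.006
grip_force: 5.0
```

```bash
python3 -c "
from h import *
rem([0,0,0])
a=cam('scene')['color']
cv2.imwrite('pics/m4.png',cv2.resize(a[200:350,200:380],(720,600),interpolation=2))"
```

```text
t 6.45 pos [ 513.2 -173.6   51.2] shift tool mm [ 108.4 -531.    50. ] turn [ 0.001  0.006 -0.003] F [-1.8 -9.9  1.6] F along U -10.0
```

View pics/m4.png

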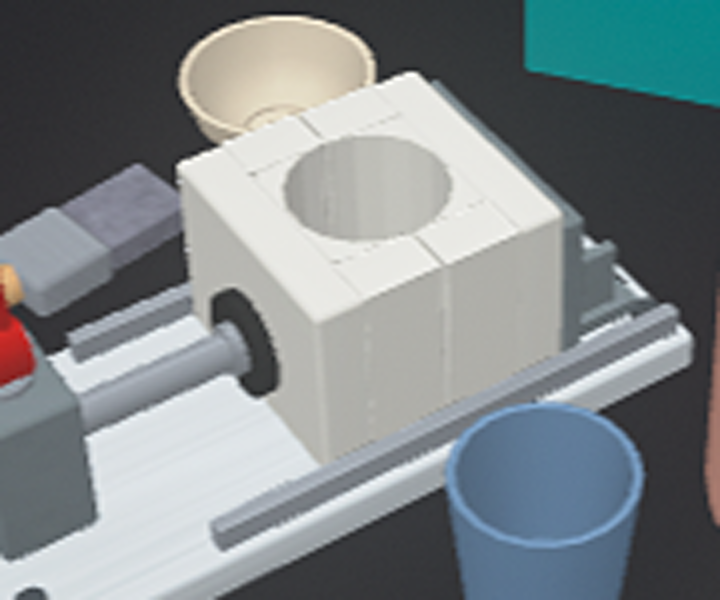

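The faces are nearly shut: a hairline shows at crop (440,250), and the foot is on the back at (245,340). I'll make small increments now.

{"method": "step_arm", "body": {
  "motion": [
    [[0.0007, 0, 0, 0, 0, 0, 0], [0.0007, 0, 0, 0, 0, 0, 0], [0, 0, 0, 0, 0, 0, 0]]
  ]
}}

```text
time_s: 6.8
position: [513.4, -172.4, 51.2]
ee_rot: [0.002, 0.75, 0.661, -0.002]
contact_force: [-1.2, -11.7, 2.1]
width: 0.006
grip_force: 5.2
```

{"method": "step_arm", "body": {
  "motion": [
    [[0.0007, 0, 0, 0, 0, 0, 0], [0.0007, 0, 0, 0, 0, 0, 0], [0, 0, 0, 0, 0, 0, 0]]
  ]
}}

```text
time_s: 7.1
position: [513.4, -172.0, 51.3]
ee_rot: [0.003, 0.75, 0.661, -0.002]
contact_force: [-0.4, -12.1, 1.6]
width: 0.008
grip_force: 6.2
```

{"method": "step_arm", "body": {
  "motion": [
    [[0.0007, 0, 0, 0, 0, 0, 0], [0.0007, 0, 0, 0, 0, 0, 0], [0, 0, 0, 0, 0, 0, 0]]
  ]
}}

```text
time_s: 7.4
position: [513.5, -171.5, 51.3]
ee_rot: [0.003, 0.75, 0.661, -0.003]
contact_force: [-1.2, -13.3, 2.1]
width: 0.004
grip_force: 7.1
```

{"method": "step_arm", "body": {
  "motion": [
    [[0.0007, 0, 0, 0, 0, 0, 0], [0.0007, 0, 0, 0, 0, 0, 0], [0, 0, 0, 0, 0, 0, 0]]
  ]
}}

```text
time_s: 7.7
position: [513.5, -171.4, 51.3]
ee_rot: [0.004, 0.751, 0.661, -0.003]
contact_force: [-2.0, -16.9, 1.3]
width: 0.005
grip_force: 8.3
```

{"method": "step_arm", "body": {
  "motion": [
    [[0.0007, 0, 0, 0, 0, 0, 0], [0.0007, 0, 0, 0, 0, 0, 0], [0, 0, 0, 0, 0, 0, 0]]
  ]
}}

```text
time_s: 8.0
position: [513.5, -171.3, 51.3]
ee_rot: [0.004, 0.751, 0.66, -0.004]
contact_force: [-2.5, -19.3, 0.8]
width: 0.008
grip_force: 9.5
```

{"method": "step_arm", "body": {
  "motion": [
    [[0.0007, 0, 0, 0, 0, 0, 0], [0.0007, 0, 0, 0, 0, 0, 0], [0, 0, 0, 0, 0, 0, 0]]
  ]
}}

```text
time_s: 8.3
position: [513.5, -171.1, 51.3]
ee_rot: [0.005, 0.751, 0.66, -0.004]
contact_force: [-1.6, -21.0, 1.0]
width: 0.007
grip_force: 10.7
```

Pushing at 21 N puts about 12 N on the foot. I'll hold briefly, back off, and raise the tool.

{"method": "step_arm", "body": {
  "motion": [
    [[0, 0, 0, 0, 0, 0, 0], [0, 0, 0, 0, 0, 0, 0], [-0.006, 0, 0, 0, 0, 0, 0], [-0.01, 0, 0, 0, 0, 0, 0], [-0.02, 0, 0, 0, 0, 0, 0]]
  ]
}}

```text
time_s: 8.8
position: [510.5, -194.2, 50.8]
ee_rot: [-0.0, 0.748, 0.664, 0.001]
contact_force: [0.5, -0.1, -0.4]
width: 0.003
grip_force: 0.0
```

{"method": "step_arm", "body": {
  "motion": [
    [[-0.02, 0, 0, 0, 0, 0, 0], [0, 0, -0.05, 0, 0, 0, 0], [0, 0, -0.05, 0, 0, 0, 0], [0, 0, -0.05, 0, 0, 0, 0], [0, 0, -0.05, 0, 0, 0, 0]]
  ]
}}

```text
time_s: 9.3
position: [507.4, -214.8, 252.5]
ee_rot: [-0.0, 0.748, 0.663, 0.0]
contact_force: [1.0, -0.5, -0.8]
width: 0.006
grip_force: 0.0
```

```bash
python3 -c "
from h import *
np.set_printoptions(precision=1,suppress=True)
rem([0,0,0])
c1,c2=cam('scene'),cam('side')
a=c1['color']
cv2.imwrite('pics/m5.png',cv2.resize(a[200:350,160:360],(800,600),interpolation=2))
L=[]
for c in (c1,c2):
    h=cv2.cvtColor(c['color'],cv2.COLOR_BGR2HSV);m=cv2.inRange(h,(0,200,90),(5,255,255));k,l,st,ce=cv2.connectedComponentsWithStats(m)
    i=1+st[1:,4].argmax();ys,xs=np.nonzero(l==i);t=ys<ys.min()+6;L.append((xs[t].mean(),ys.min()+3));print(st[i],L[-1])
print(two(c1,L[0],c2,L[1]))"
```

```text
t 9.3 pos [ 507.4 -214.8  252.5] shift tool mm [ 152.  -529.5  252.7] turn [-0. -0.  0.] F [ 1.  -0.5 -0.8] F along U -0.3
[177 228  31  70 621] (np.float64(186.05357142857142), np.int64(231))
[313 318  10   9  52] (np.float64(316.675), np.int64(321))
(array([502.3, -85.6, 165. ]), np.float64(66.29229053467189))
```

View pics/m5.png

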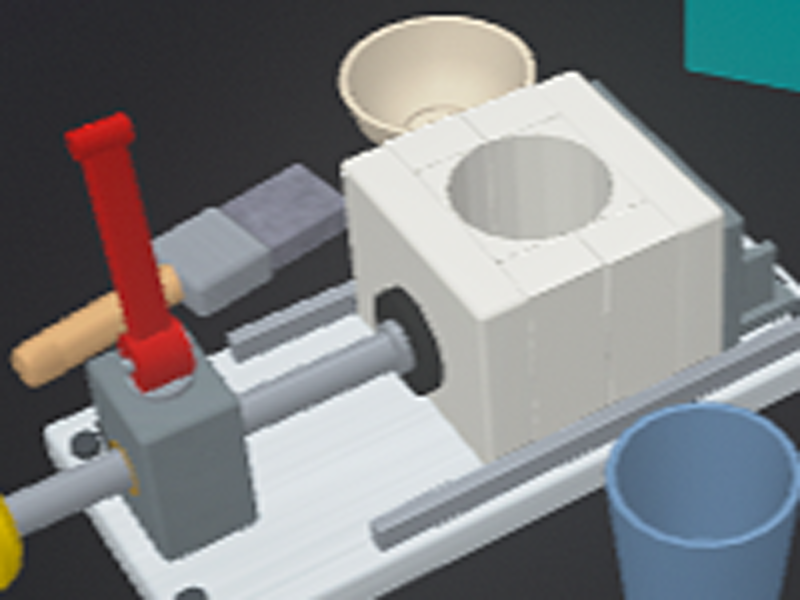

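The mould is closed with no gap at crop (608,260). The foot's black rim at (410,340) sits on the plaster, and the lever is still up at (125,240). Next I'll go to the +y side of the lever.

{"method": "step_arm", "body": {
  "motion": [
    [[0.03, -0.02, 0, 0, 0, 0, 0], [0.04, -0.02, 0, 0, 0, 0, 0], [0.04, -0.02, 0, 0, 0, 0, 0], [0.039, 0, 0, 0, 0, 0, 0], [0, 0, 0, 0, 0, 0, 0]]
  ]
}}

```text
time_s: 9.9
position: [465.9, -54.2, 250.7]
ee_rot: [-0.001, 0.745, 0.667, 0.001]
contact_force: [0.2, 0.0, 0.5]
width: 0.007
grip_force: 0.0
```

{"method": "step_arm", "body": {
  "motion": [
    [[0, 0, 0.025, 0, 0, 0, 0], [0, 0, 0.025, 0, 0, 0, 0], [0, 0, 0, 0, 0, 0, 0]]
  ]
}}

```text
time_s: 10.2
position: [463.6, -60.5, 197.5]
ee_rot: [-0.003, 0.749, 0.663, -0.002]
contact_force: [-0.2, 0.5, 0.1]
width: 0.004
grip_force: 0.0
```

```bash
python3 -c "
from h import *
rem([466,-60,198])
a=cam('scene')['color'];b=cam('wrist')['color']
cv2.imwrite('pics/m6.png',np.hstack([cv2.resize(a[180:350,110:310],(400,340),interpolation=2),cv2.resize(b,(400,340))]))"
```

```text
t 10.2 pos [463.6 -60.5 197.5] shift tool mm [ 0.8  2.3 -0.5] turn [-0.007 -0.     0.001] F [-0.2  0.5  0.1] F along U 0.5
```

View pics/m6.png

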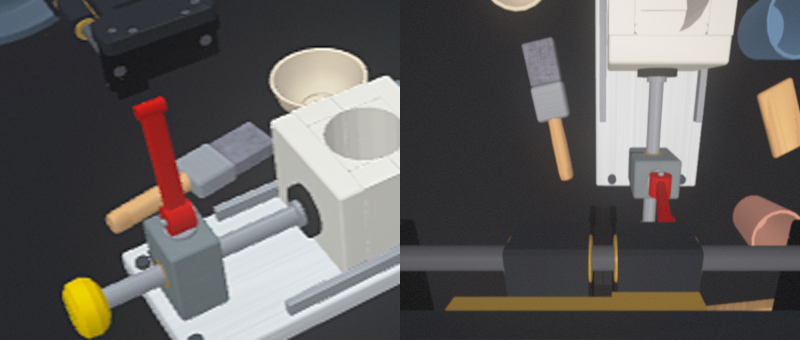

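{"method": "step_arm", "body": {
  "motion": [
    [[0, 0.015, 0, 0, 0, 0, 0], [0, 0.014, -0.001, 0, 0, 0, 0], [0, 0.014, -0.001, 0, 0, 0, 0], [0, 0.014, 0.001, 0, 0, 0, 0], [0, 0.013, 0.003, 0, 0, 0, 0]]
  ]
}}

```text
time_s: 10.8
position: [537.1, -69.4, 199.7]
ee_rot: [0.001, 0.749, 0.663, 0.001]
contact_force: [-0.6, 0.8, 1.0]
width: 0.004
grip_force: 0.8
```

{"method": "step_arm", "body": {
  "motion": [
    [[0, 0.012, 0.004, 0, 0, 0, 0], [0, 0.005, 0.003, 0, 0, 0, 0], [0, 0, 0, 0, 0, 0, 0]]
  ]
}}

```text
time_s: 11.1
position: [553.8, -71.3, 191.5]
ee_rot: [0.0, 0.749, 0.663, 0.0]
contact_force: [-1.4, 0.0, 5.1]
width: 0.003
grip_force: 2.1
```

```bash
python3 -c "
from h import *
s=manip.observe();d=s['position']-[526,-67.5,98];sc=d@[.9925,-.122,0]+15;hc=s['position'][2]-22;print('corner',sc,hc,'r',np.hypot(sc,hc-98),'alpha',np.degrees(np.arctan2(sc,hc-98)),'x',d@U)
rem([0,0,0])
a=cam('scene')['color'];b=cam('wrist')['color']
cv2.imwrite('pics/m7.png',np.hstack([cv2.resize(a[180:350,110:310],(400,340),interpolation=2),cv2.resize(b,(400,340))]))"
```

```text
corner 43.096265940174476 169.49747586445366 r 83.48159793016887 alpha 31.080154667038094 x -0.3667433239678406
t 11.1 pos [553.8 -71.3 191.5] shift tool mm [   3.3 -558.6  191. ] turn [ 0.001 -0.     0.   ] F [-1.4  0.   5.1] F along U -0.2
```

View pics/m7.png

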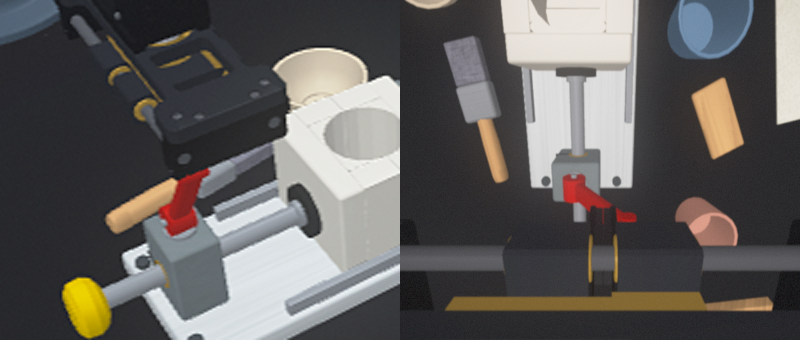

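The lever has tilted towards -y. In the wrist crop its end is at (630,217), with the finger on the handle at (600,215). I'll continue round the arc.

{"method": "step_arm", "body": {
  "motion": [
    [[0, 0.01, 0.004, 0, 0, 0, 0], [0, 0.009, 0.007, 0, 0, 0, 0], [0, 0.006, 0.008, 0, 0, 0, 0], [0, 0.005, 0.008, 0, 0, 0, 0]]
  ]
}}

```text
time_s: 11.6
position: [582.8, -74.9, 165.0]
ee_rot: [0.0, 0.749, 0.663, 0.0]
contact_force: [-1.4, 0.1, 7.1]
width: 0.006
grip_force: 3.5
```

{"method": "step_arm", "body": {
  "motion": [
    [[0, 0.003, 0.008, 0, 0, 0, 0], [0, 0.002, 0.008, 0, 0, 0, 0], [0, 0.002, 0.008, 0, 0, 0, 0], [0, 0, 0.005, 0, 0, 0, 0]]
  ]
}}

```text
time_s: 12.0
position: [589.0, -75.8, 134.4]
ee_rot: [-0.0, 0.749, 0.663, -0.0]
contact_force: [-0.7, -0.0, 0.4]
width: 0.001
grip_force: 0.0
```

{"method": "step_arm", "body": {
  "motion": [
    [[0, 0, 0.005, 0, 0, 0, 0], [0, 0, 0.005, 0, 0, 0, 0], [0, 0, 0, 0, 0, 0, 0]]
  ]
}}

```text
time_s: 12.3
position: [588.8, -75.6, 130.9]
ee_rot: [0.001, 0.749, 0.663, -0.001]
contact_force: [-14.4, 0.1, 36.3]
width: 0.006
grip_force: 18.9
```

{"method": "step_arm", "body": {
  "motion": [
    [[0, 0, -0.02, 0, 0, 0, 0], [0, 0, -0.05, 0, 0, 0, 0], [0, 0, -0.05, 0, 0, 0, 0], [-0.04, 0, -0.03, 0, 0, 0, 0], [-0.05, 0, 0, 0, 0, 0, 0]]
  ]
}}

```text
time_s: 12.8
position: [581.2, -162.7, 281.1]
ee_rot: [0.004, 0.747, 0.665, 0.003]
contact_force: [0.7, 0.2, 1.2]
width: 0.004
grip_force: 0.0
```

{"method": "step_arm", "body": {
  "motion": [
    [[-0.05, 0, 0, 0, 0, 0, 0], [-0.05, 0, 0, 0, 0, 0, 0], [-0.05, 0, 0, 0, 0, 0, 0], [0, 0, 0, 0, 0, 0, 0], [0, 0, 0, 0, 0, 0, 0]]
  ]
}}

```text
time_s: 13.3
position: [558.9, -315.3, 274.3]
ee_rot: [-0.001, 0.75, 0.661, -0.0]
contact_force: [0.6, 1.1, 0.0]
width: 0.004
grip_force: 0.0
```

```bash
python3 -c "
from h import *
rem([0,0,0])
a=cam('scene')['color']
cv2.imwrite('pics/m8.png',cv2.resize(a[200:350,160:360],(800,600),interpolation=2))"
```

```text
t 13.3 pos [ 558.9 -315.3  274.3] shift tool mm [ 242.7 -593.4  275.7] turn [-0.002 -0.001 -0.003] F [0.6 1.1 0. ] F along U 1.2
```

View pics/m8.png

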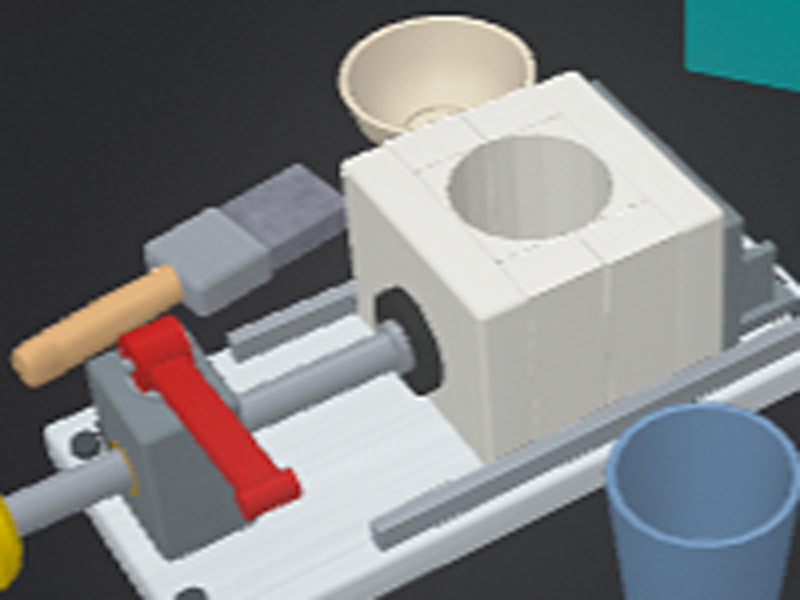

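The lever is down, its end at crop (270,490). The mould is closed at (608,260), the foot is still on the plaster at (410,340), and the arm is clear, so I'm handing in.

```bash
python3 -c "
from h import *
print(manip.hand_in())"
```

```text
the job is handed in; nothing more can be done
None
```

I handed the job in at about 13 s of the 61 s limit: in the last picture the mould is closed against the backstop with the foot on the plaster, the cam lever is down, and the arm is clear; the hand-in returned no verdict, and the foot's 5–8 N after letting go was inferred, not measured (I pushed the knob at 21 N, about 12 N on the foot).

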